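# Turn the wooden dish over against the oiling board

## Robot

A 6-joint arm with a two-finger parallel gripper is mounted at the origin on the work surface. World frame = base frame: x ahead of the robot, y to its left, z up, the work surface at z = 0. Lengths are in mm, angles in rad, forces in N, time in s.
With the tool pointing down it reaches from about 350 to 775 mm from the base axis. Payload 7.3 kg.
Tool frame: the origin (TCP) lies on the front face of the gripper's body, between the roots of the fingers; the fingertips stand 66 mm ahead of it and the grasp point (between the pads) lies 47 mm ahead of it (bot.tip_extent is the distance from the TCP to the fingertips, in mm); z points along the fingers, y is the line along which they close (so a half turn about z gives the same grasp; the last joint's range is limited). The gripper opens to 92 mm and grips with 3 to 60 N. Pads are 19 mm wide; open, the fingers measure 130 mm over their backs; the gripper's body (75 mm by 190 mm) begins 47 mm behind the grasp point.
Start: joints at [-1.462, 0.342, 1.524, -0, 1.275, -0.146], TCP at [132.348, -508.058, 292.241] pointing down, gripper open.
Joint ranges: [-2.53, 2.53], [-0.77, 2.02], [0.04, 2.7], [-1, 4.14], [0.28, 2.66], [-3.11, 3.11]. Speed limits (rad/s): [2.57, 2.57, 3.14, 3.14, 3.14, 3.14].

## Interface

Orientations are given as [roll, pitch, yaw] about the fixed x, y, z axes, in that order (R = Rz(yaw) Ry(pitch) Rx(roll)).
In Python, from plant import readout, viewer, order, bot gives the robot as it stands.
- The arm moves only by the shell command python3 -m creep 'ROWS'. ROWS is text: rows parted by semicolons, each of 7 numbers parted by spaces: the shift along the world's x, y, z in m, then the turn, a rotation vector about the world's x, y, z in rad, then the opening in per cent of the stroke, from 0 (shut) to 100 (fully open). A call has 1 to 8 rows; each row shifts and turns the commanded pose from where the row before left it; what a row does not reach is not made up. A row lasts 1/12 s, in which the tool goes at most 41.7 mm and 7.16 degrees, less where a joint would pass 70% of its speed; a pose out of reach is approached as far as the arm can. A call is refused whole if a number of a shift passes 0.0417 or a number of a turn 0.125, either way. A call with a gripper value outside its range is refused whole. The fingers move at their own pace and stop on an object; the grip force is fixed at half the most. Time passes only in rows, so rows that do not move let the fingers close. It gives the time, the measured TCP pose, the force, the opening and the grip force at its end, in the units of the state.
- readout.get_obs(): the state, without advancing time (a new reading comes with each control period).
- viewer.capture(name): name is "side" or "top" or "wrist"; returns the picture (400x640x3 uint8, red, green, blue); there is no depth.
- viewer.camera_info(name): a dict with "fx", "fy", "cx", "cy" (pixels), "D" ([k1, k2, p1, p2, k3] as OpenCV has them; the pictures are not rectified), "origin" and "rotation" of the camera in the world. Camera axes: x right, y up, looking along -z (the intrinsics and any distortion apply to the point x, -y, -z); pixel columns grow to the right and rows downward; lengths in mm; the calibration is good to about 2 mm. A picture is of the moment at which its call begins: read the wrist's pose just before it. camera_info takes no time and is no camera call; for the wrist camera it gives the pose at the moment of the call.
- order.close_job(): hands the job in; it is judged then, once.
The state is a dict: "time": time; "joint_positions": joint angles; "dq": joint speeds; "tau": joint torques, N m; "tool_pos": TCP position; "tcp_rot": TCP orientation; "contact_force": force on the tool from outside, world axes, zero at the start; "moment": the same for the moment, N m; "grip_width": finger opening in mm; "finger_force": force on a finger pad.
Only numpy, scipy, OpenCV 4.12 (cv2) and the standard library are available. Lean on these libraries where they do the work, as an engineer would, in place of code of your own. Each camera call takes 0.05 s, during which the arm holds its last target. There are 200 camera calls.

## Task

The square wooden dish on the bench lies hollow side down and must be turned over so that its hollow can be oiled next: without ever picking it up, push it with the fingertips across the bench against the straight edge of the white board until it tips up there and flips over onto the board. Leave it lying flat, hollow side up and at rest on the board (part of it may overhang the edge it tipped over), and leave everything else where it is.

Things in the scene. Friction and masses are not known exactly. Their poses are not given: they have to be found in the camera images.
- board: fixed oiling board, white-faced, 360 long (its x) x 290 deep (its y) x 12 thick, flat on the bench. Origin in the middle of the straight edge facing the dish, at bench level; +x runs along that edge, +y points onto the board (which covers x -180..180, y 0..290). Its top is 12 above the bench, so the square edge is a wall 12 high.
- dish_center (a point): centre, half-way through the thickness, of the square light-wood dish to be turned: 90 x 90 x 16, rigid, 70 to 120 g, too wide to span. It starts flat on the bench on the board's -y side, hollow down, its sides within 15 degrees of square to the edge. z points out of its flat back: up at the start, down once turned. The hollow in the other face is round, 66 across, 8 deep
- dish: the same dish, its  origin at the centre of the face that is down at the start (the face with the hollow), 8 from the centre; axes as for dish_center. Pressed against the board's edge, its near side (away from the board) can be drawn upward by the friction of a fingertip pushing on it with 5 to 8 N, while its far side pivots in the corner at the foot of the board's edge.
- oiled_dish: second dish of the same make, already turned, lying hollow side up at the back of the board. Origin at the centre of its underside. Leave it alone.
- wax_tin: round aluminium tin, 68 across, 26 high, on the board. Origin at the centre of its underside. Leave it alone.
- pencil: flat carpenter's pencil, 150 x 14 x 8, on the board. Origin at the centre of its underside. Leave it alone.
- mallet: wooden mallet, head 70 x 130 x 85, handle 200 long, on the bench. Origin under the head. Leave it alone.
- chisel: chisel, 240 long, on the far side of the bench. Origin under its middle. Leave it alone.
- glue: upright glue bottle, 60 across, 170 high, on the bench. Origin at the centre of its underside. Leave it alone.
- sanding_block: cork block 110 x 65 x 35 on the bench. Origin at the centre of its underside. Leave it alone.
- offcut: plywood offcut 50 x 160 x 30 on the bench. Origin at the centre of its underside. Leave it alone.
Things that resemble listed ones, but are neither listed nor needed, are in the scene too. What is shaped like the dish but green or grey is not meant.

How it is judged:
By the outcome, as a careful person would: the job done as asked, in the order asked, and still so for the second after the job is handed in, with the robot touching nothing.
It also fails if it takes over 48 s, if anything falls off the work surface, if the arm or the gripper's body presses on something with over 40 N, if the wrist force passes 120 N, or if a joint passes its speed limit or range.

## Working session

There is one attempt and no reset: what is moved stays moved. The work goes in short steps, Python scripts to look and compute and a shell command to move; the robot and the scene stay as the last step left them, time stands still between calls to the robot, and variables do not carry over. Pictures are saved under pics/ and viewed, at most 10 in all, crops included, and the job is handed in when it is done.

```bash
mkdir -p pics; ls; cat > h.py <<'E'
import numpy as np,cv2
from plant import readout,viewer,order,bot
def save(n,f):
    im=viewer.capture(n); cv2.imwrite('pics/'+f,im[:,:,::-1]); return im
def ray(n,uv,z,ci=None):
    ci=ci or viewer.camera_info(n)
    K=np.array([[ci['fx'],0,ci['cx']],[0,ci['fy'],ci['cy']],[0,0,1]])
    p=cv2.undistortPoints(np.array(uv,float).reshape(-1,1,2),K,np.array(ci['D'],float))[:,0]
    d=np.c_[p[:,0],-p[:,1],-np.ones(len(p))]@np.array(ci['rotation']).T
    o=np.array(ci['origin']); return o+d*((z-o[2])/d[:,2])[:,None]
E
python3 - <<'E'
from h import *
o=readout.get_obs(); print(o)
save('top','top0.png'); save('side','side0.png')
print(viewer.camera_info('top'),viewer.camera_info('side'))
E
```

```text
pics
{'time': 0.0, 'joint_positions': array([-1.46199024e+00,  3.42727416e-01,  1.52503132e+00, -5.96907776e-06,
        1.27537832e+00, -1.46004976e-01]), 'dq': array([-1.45246304e-03,  8.00059886e-04, -7.02911847e-04,  8.37972480e-04,
       -1.02897787e-05,  2.67972134e-04]), 'tau': array([ 1.71470623e-03, -4.31238556e+01, -2.44221443e+01,  7.20063108e-02,
        5.60368190e-02, -1.16550486e-04]), 'tool_pos': array([ 132.31664876, -507.73420099,  291.53745106]), 'tcp_rot': array([-3.14006385e+00, -2.19043660e-04,  2.54812636e-01]), 'contact_force': array([-0.19303378, -0.26324843,  0.04831267]), 'moment': array([-0.01243032,  0.00646995, -0.0054659 ]), 'finger_force': 0.0, 'grip_width': 91.90528811213538}
{'fx': 452.3132406228598, 'fy': 452.3132406228598, 'cx': 322.9615296717201, 'cy': 195.43793470019696, 'D': array([-0.00018855,  0.        ,  0.        ,  0.        ,  0.        ]), 'origin': array([ 327.19832654,   30.53836042, 1545.6859972 ]), 'rotation': array([ 0.12527404, -0.00215417, -1.58354022])} {'fx': 421.7765323643972, 'fy': 421.7765323643972, 'cx': 314.18319920749747, 'cy': 198.16115018629537, 'D': array([0.0119265, 0.       , 0.       , 0.       , 0.       ]), 'origin': array([ 64.57147517, 847.09717623, 941.26109028]), 'rotation': array([ 0.79223985,  0.01663174, -2.64394429])}
```

View pics/top0.png

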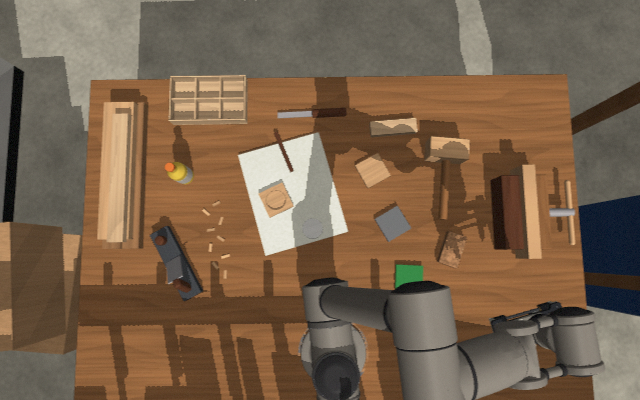

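View pics/side0.png

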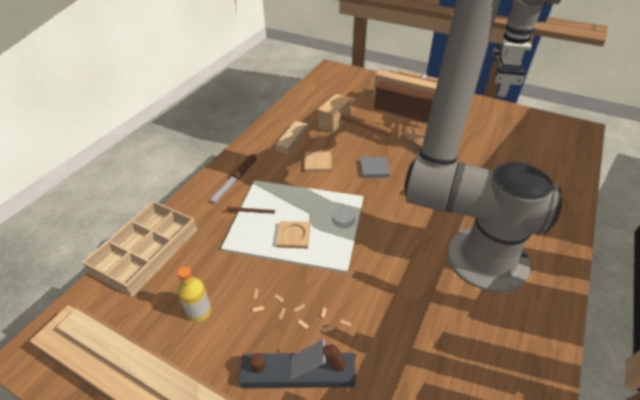

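Top view: candidates for the dish are light wood at (373,170) on the bench, grey (393,222), green (409,275), and the already-turned dish on the board (276,198). The first fits the description: bare wood, hollow hidden, on the side of the board's right edge, which runs (319,133)–(347,232).

```bash
python3 - <<'E'
s=open('h.py').read().replace("@np.array(ci['rotation']).T","@Rotation.from_euler('xyz',ci['rotation']).as_matrix().T").replace("import numpy","from scipy.spatial.transform import Rotation\nimport numpy",1)
open('h.py','w').write(s)
E
python3 - <<'E'
from h import *
im=cv2.imread('pics/top0.png'); hsv=cv2.cvtColor(im,cv2.COLOR_BGR2HSV)
print('dish hsv',hsv[170,373],'bench',hsv[205,365],'board',hsv[160,260],hsv[180,325])
cv2.imwrite('pics/crop.png',cv2.resize(im[110:260,225:475],None,fx=3,fy=3,interpolation=cv2.INTER_CUBIC))
m=((hsv[...,1]<70)&(hsv[...,2]>90)).astype(np.uint8)
m[:120]=0;m[265:]=0;m[:,:230]=0;m[:,355:]=0
c=max(cv2.findContours(m,0,2)[0],key=cv2.contourArea); r=cv2.minAreaRect(c); b=cv2.boxPoints(r)
print('board',b.round(1)); print(ray('top',b,12).round(1))
d=((hsv[...,2]>170)&(hsv[...,1]<150)).astype(np.uint8)*255; d2=np.zeros_like(d); d2[148:195,350:398]=d[148:195,350:398]
c=max(cv2.findContours(d2,0,2)[0],key=cv2.contourArea); r=cv2.minAreaRect(c);b=cv2.boxPoints(r)
print('dish',r); p=ray('top',b,16); print(p.round(1),p.mean(0)); print([np.linalg.norm(p[i]-p[i-1]) for i in range(4)])
E
```

```text
dish hsv [ 15 114 206] bench [ 13 153 150] board [ 30  15 228] [ 28  25 154]
board [[236.2 154.7]
 [319.3 130.9]
 [348.  231.6]
 [264.9 255.3]]
[[666.  322.8  12. ]
 [746.7  34.8  12. ]
 [396.  -58.4  12. ]
 [320.  222.3  12. ]]
dish ((372.76922607421875, 169.84613037109375), (26.295360565185547, 26.791501998901367), 60.2551155090332)
[[ 623.6  -85.4   16. ]
 [ 669.3 -166.7   16. ]
 [ 588.8 -209.2   16. ]
 [ 543.8 -128.2   16. ]] [ 606.38478822 -147.37410048   16.        ]
[np.float64(90.60763650144851), np.float64(93.22992694227969), np.float64(90.96838450117961), np.float64(92.63370434238706)]
```

View pics/crop.png

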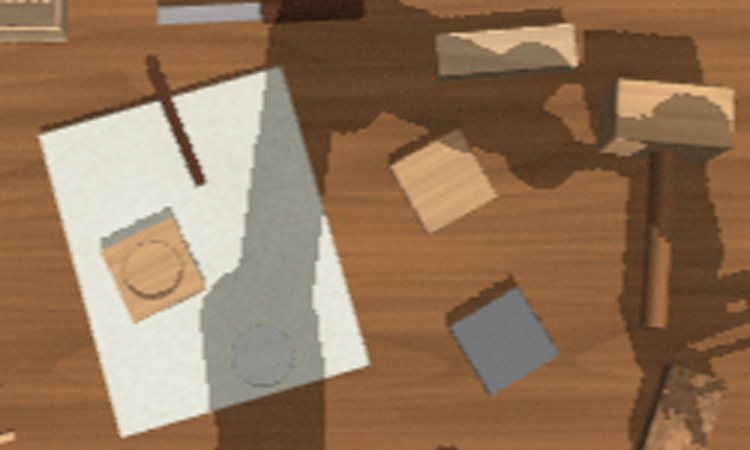

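The crop confirms it: the wooden dish has a plain, uncut back at crop (443,183), and the grey one sits at (503,340). The dish is centred about 140 mm in front of the mid-edge and turned about 13° from it (dish yaw 27.8°, edge 14.9°). I'll move behind it.

```bash
python3 -m creep '0.034 0.020 0 0 0 0.12 35;0.034 0.020 0 0 0 0.12 35;0.034 0.020 0 0 0 0.12 35;0.034 0.020 0 0 0 0.12 35;0.034 0.020 0 0 0 0.12 35;0.034 0.020 0 0 0 0.12 35;0.034 0.020 0 0 0 0.12 35;0.034 0.020 0 0 0 0.12 35'
python3 -m creep '0.034 0.020 0 0 0 0.12 35;0.034 0.020 0 0 0 0.12 35;0.034 0.020 0 0 0 0.12 35;0.034 0.020 0 0 0 0.12 35;0.034 0.020 0 0 0 0.12 35;0.034 0.020 0 0 0 0.12 35;0.034 0.020 0 0 0 0.12 35;0 0 0 0 0 0 35'
python3 - <<'E'
from h import *
o=readout.get_obs(); print(o); ci=viewer.camera_info('wrist'); print(ci); save('wrist','w1.png')
E
```

```text
time: 0.77
tool_pos: [405.7, -346.6, 292.0]
tcp_rot: [-3.141, -0.0, 1.221]
contact_force: [0.2, -1.3, -0.2]
grip_width: 43.3
finger_force: 0.0
time: 1.43
tool_pos: [646.8, -203.2, 290.1]
tcp_rot: [3.14, -0.002, 2.066]
contact_force: [0.1, 0.3, -0.5]
grip_width: 32.0
finger_force: 0.0
{'time': 1.4333, 'joint_positions': array([-0.41829618,  0.63755245,  1.04084861,  0.00261616,  1.46383007,
       -0.91425593]), 'dq': array([-0.07241226, -0.05086509,  0.10008202, -0.04582988, -0.02331138,
        0.09673824]), 'tau': array([ 6.36912379e-01, -5.85735190e+01, -2.85434765e+01,  7.41343887e-03,
        1.58517784e-01, -8.69623907e-01]), 'tool_pos': array([ 646.78355274, -203.18747167,  290.08042913]), 'tcp_rot': array([ 3.13992229e+00, -2.09364670e-03,  2.06647770e+00]), 'contact_force': array([ 0.10643635,  0.27374323, -0.5087166 ]), 'moment': array([-0.00020684, -0.12586806, -0.03401133]), 'finger_force': 0.0, 'grip_width': 32.01040895841421}
{'fx': 280.9479217506309, 'fy': 280.9479217506309, 'cx': 319.64517135660736, 'cy': 196.63495042492463, 'D': array([-0.02029716,  0.        ,  0.        ,  0.        ,  0.        ]), 'origin': array([ 615.05236102, -146.74372708,  382.80719735]), 'rotation': array([-0.24441307, -0.00142062,  0.4968064 ])}
```

View pics/w1.png

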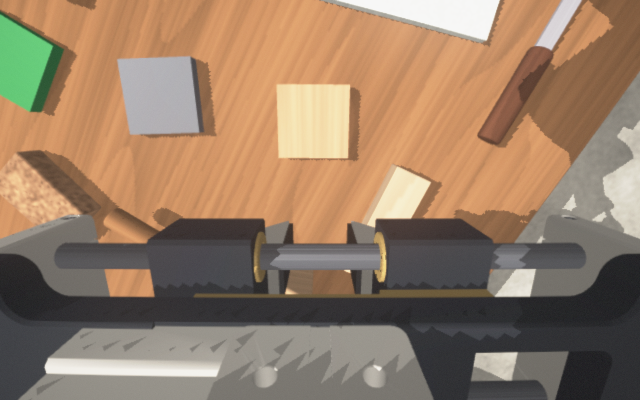

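The wrist view shows the dish at about (277..350, 84..158), roughly square to the tool. The board's corner is at top centre-right and the offcut at (400,195). I'll measure from here.

```bash
python3 - <<'E'
from h import *
im=cv2.imread('pics/w1.png'); hsv=cv2.cvtColor(im,cv2.COLOR_BGR2HSV)
print(hsv[120,310],hsv[120,250])
m=((hsv[...,1]<120)&(hsv[...,2]>170)).astype(np.uint8); z=np.zeros_like(m); z[65:180,255:368]=m[65:180,255:368]
c=max(cv2.findContours(z,0,2)[0],key=cv2.contourArea); q=cv2.boxPoints(cv2.minAreaRect(c))
p=ray('wrist',q,16); print(q.round(1),p.round(1),p.mean(0).round(1),[np.linalg.norm(p[i]-p[i-1]).round(1) for i in range(4)])
e=p-np.roll(p,1,0); print(np.degrees(np.arctan2(e[:,1],e[:,0])))
w=((hsv[...,1]<40)&(hsv[...,2]>180)).astype(np.uint8); w[60:]=0;w[:,:300]=0;w[:,510:]=0
c=max(cv2.findContours(w,0,2)[0],key=cv2.contourArea); low=[(x,c[c[:,0,0]==x,0,1].max()) for x in range(360,470,5)]
L=ray('wrist',low,12);v=cv2.fitLine(L[:,:2].astype(np.float32),2,0,.01,.01).ravel(); print(v,np.degrees(np.arctan2(v[1],v[0])))
E
```

```text
[ 22  66 246] [ 14 128 222]
[[276.  83.]
 [350.  83.]
 [350. 158.]
 [276. 158.]] [[ 541.2 -127.9   16. ]
 [ 621.3  -85.1   16. ]
 [ 666.6 -165.    16. ]
 [ 581.6 -210.4   16. ]] [ 602.7 -147.1   16. ] [np.float64(91.9), np.float64(90.8), np.float64(91.8), np.float64(96.4)]
[ 116.05082657   28.07930161  -60.46133264 -151.89361585]Traceback (most recent call last):
  File "<stdin>", line 9, in <module>
    return umr_maximum(a, axis, None, out, keepdims, initial, where)
ValueError: zero-size array to reduction operation maximum which has no identity
```

```bash
python3 -m creep '-0.005 -0.002 -0.036 0 0 0 35;0 0 -0.036 0 0 0 35;0 0 -0.036 0 0 0 35;0 0 -0.036 0 0 0 35;0 0 -0.036 0 0 0 35;0 0 -0.025 0 0 0 35;0 0 -0.012 0 0 0 35;0 0 0 0 0 0 35'; python3 -m creep '0 0 -0.004 0 0 0 35;0 0 0 0 0 0 35;0 0 0 0 0 0 35'
python3 -c "
from h import *
o=readout.get_obs();print(o['tool_pos'],o['tcp_rot'],o['contact_force'],bot.tip_extent)"
```

```text
time: 2.15
tool_pos: [635.1, -210.1, 72.0]
tcp_rot: [-3.138, -0.005, 2.053]
contact_force: [-0.4, -0.9, 0.3]
grip_width: 32.0
finger_force: 0.0
time: 2.4
tool_pos: [638.1, -210.6, 73.3]
tcp_rot: [3.14, 0.003, 2.054]
contact_force: [-0.3, -0.1, 0.9]
grip_width: 32.0
finger_force: 0.0
[ 638.14749968 -210.64694564   73.30782773] [3.13952983e+00 2.66383857e-03 2.05442522e+00] [-0.30320426 -0.08446867  0.88399602] 65.5
```

```bash
python3 -m creep '-0.0023 0.0044 -0.002 0 0 0 35;-0.0023 0.0044 -0.001 0 0 0 35;-0.0023 0.0044 0 0 0 0 35;-0.0023 0.0044 0 0 0 0 35;-0.0026 0.0054 0 0 0 -0.02 35;-0.0026 0.0054 0 0 0 -0.02 35;-0.0026 0.0054 0 0 0 -0.02 35;-0.0026 0.0054 0 0 0 -0.02 35'; python3 -m creep '-0.0024 0.0055 0 0 0 -0.02 35;-0.0020 0.0057 0 0 0 -0.02 35;-0.0018 0.0057 0 0 0 -0.02 35;-0.0018 0.0057 0 0 0 -0.02 35;-0.0018 0.0057 0 0 0 -0.02 35;-0.0018 0.0057 0 0 0 -0.02 35;-0.0016 0.0058 0 0 0 -0.024 35;0 0 0 0 0 0 35'
python3 - <<'E'
from h import *
save('wrist','w2.png')
E
```

```text
time: 3.07
tool_pos: [617.6, -170.3, 68.6]
tcp_rot: [3.141, 0.001, 1.974]
contact_force: [0.2, -0.1, -0.1]
grip_width: 32.3
finger_force: 0.3
time: 3.73
tool_pos: [604.2, -129.7, 68.5]
tcp_rot: [-3.142, -0.0, 1.831]
contact_force: [0.0, -1.2, 0.1]
grip_width: 32.5
finger_force: 0.0
```

View pics/w2.png

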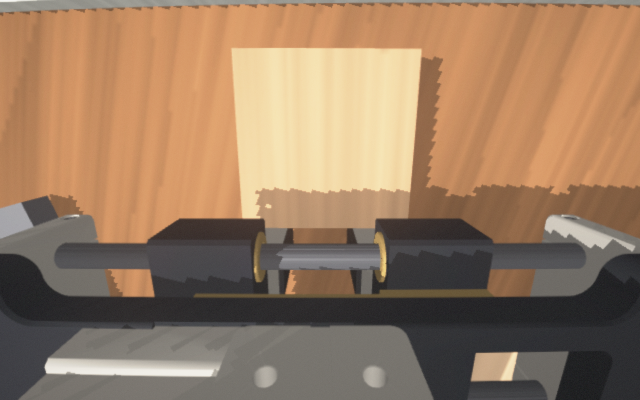

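The dish (233..420, 48..225) now lies flush against both fingers. The board's edge is along the top of the picture at row 4–10. Next I'll measure the gap and angle.

```bash
python3 - <<'E'
from h import *
im=cv2.imread('pics/w2.png'); hsv=cv2.cvtColor(im,cv2.COLOR_BGR2HSV).astype(int)
def ln(uv,z):
    L=ray('wrist',uv,z)[:,:2]; v=cv2.fitLine(L.astype(np.float32),2,0,.01,.01).ravel(); a=np.arctan2(v[1],v[0]); a-=np.pi*round((a-.26)/np.pi); print(v[2:],a); return v[2:],a
# foot: first wood row from the top
E=[(x,np.argmax(hsv[:40,x,1]>95)) for x in list(range(20,220,10))+list(range(440,620,10))]; print(E[::4])
pe,a=ln(E,0)
D=[(x,30+np.argmax(hsv[30:80,x,1]<100)) for x in range(245,412,8)]; print(D[::4])
pd,b=ln(D,16)
n=np.array([-np.sin(a),np.cos(a)]); o=readout.get_obs(); print('gap',(pe-pd)@n,'tool->edge',(pe-o['tool_pos'][:2])@n,o['tool_pos'],o['tcp_rot'][2]-np.pi/2,n)
E
```

```text
[(20, np.int64(12)), (60, np.int64(10)), (100, np.int64(9)), (140, np.int64(7)), (180, np.int64(6)), (440, np.int64(3)), (480, np.int64(3)), (520, np.int64(3)), (560, np.int64(4)), (600, np.int64(5))]
[565.7163   -10.913124] 0.27263388
[(245, np.int64(48)), (277, np.int64(48)), (309, np.int64(48)), (341, np.int64(48)), (373, np.int64(48)), (405, np.int64(49))]
[580.0197  -32.66191] 0.25778013
gap 24.796959 tool->edge 125.35526452022543 [ 604.39481912 -130.26159886   68.48568464] 0.26142798474190654 [-0.26926896  0.963065  ]
```

```bash
python3 -m creep '-0.0013 0.0048 0 0 0 0.002 35;-0.0013 0.0048 0 0 0 0.002 35;-0.0013 0.0048 0 0 0 0 35;-0.0013 0.0048 0 0 0 0 35;-0.0005 0.0019 0 0 0 0 35;0 0 0 0 0 0 35'; python3 -m creep '-0.0003 0.001 0 0 0 0 35;0 0 0 0 0 0 35'; python3 -m creep '-0.0003 0.001 0 0 0 0 35;0 0 0 0 0 0 35'; python3 -m creep '-0.0003 0.001 0 0 0 0 35;0 0 0 0 0 0 35'
```

```text
time: 4.28
tool_pos: [598.6, -109.2, 68.2]
tcp_rot: [-3.141, -0.0, 1.836]
contact_force: [-0.0, 0.2, -0.3]
grip_width: 32.3
finger_force: 0.0
time: 4.45
tool_pos: [598.5, -108.8, 68.1]
tcp_rot: [-3.141, -0.0, 1.835]
contact_force: [0.7, 0.4, 0.4]
grip_width: 32.0
finger_force: 0.0
time: 4.62
tool_pos: [598.2, -108.0, 68.2]
tcp_rot: [-3.142, -0.0, 1.835]
contact_force: [-0.5, -0.5, -0.2]
grip_width: 32.0
finger_force: 0.0
time: 4.78
tool_pos: [597.9, -106.9, 68.2]
tcp_rot: [-3.142, -0.0, 1.835]
contact_force: [0.1, 0.3, -1.3]
grip_width: 32.0
finger_force: 0.0
```

```bash
for i in 1; do python3 -m creep '-0.0003 0.001 0 0 0 0 35;0 0 0 0 0 0 35'; python3 -m creep '-0.0003 0.001 0 0 0 0 35;0 0 0 0 0 0 35';  python3 -m creep '-0.0003 0.001 0 0 0 0 35;0 0 0 0 0 0 35'; done | grep -E "pos|contact"
```

```text
tool_pos: [597.6, -105.9, 68.2]
contact_force: [0.4, 0.3, 0.7]
tool_pos: [597.7, -105.2, 68.4]
contact_force: [1.4, -1.3, -0.5]
tool_pos: [597.8, -105.0, 68.7]
contact_force: [2.3, -4.1, -0.0]
```

Touching the wall at about 4 N, with the fingertips only 3 mm above the bench. I'll back off and raise them to mid-thickness so the push has better leverage, then press again.

```bash
(python3 -m creep '0.0008 -0.0029 0 0 0 0 35;0 0 0.0045 0 0 0 35;0 0 0 0 0 0 35;-0.0008 0.0029 0 0 0 0 35;0 0 0 0 0 0 35'; python3 -m creep '-0.0002 0.0007 0 0 0 0 35;0 0 0 0 0 0 35'; python3 -m creep '-0.0002 0.0007 0 0 0 0 35;0 0 0 0 0 0 35;0 0 0 0 0 0 35') | grep -E "pos|contact|time"
```

```text
time: 5.7
tool_pos: [597.5, -104.9, 73.3]
contact_force: [0.7, -6.6, 0.7]
time: 5.87
tool_pos: [597.5, -104.8, 73.4]
contact_force: [0.9, -8.9, 0.7]
time: 6.12
tool_pos: [597.5, -104.7, 73.4]
contact_force: [0.3, -10.5, 0.2]
```

```bash
(python3 -m creep '0.0002 -0.0005 0.0015 0 0 0 35;0 0 0.0015 0 0 0 35;0 0 0.0015 0 0 0 35;0 0 0 0 0 0 35'; python3 -m creep '0 0 0.0022 0 0 0 35;0 0 0.0022 0 0 0 35;0 0 0 0 0 0 35';  python3 -m creep '0 0.0003 0.0022 0 0 0 35;-0.0001 0.0005 0.0022 0 0 0 35;0 0 0 0 0 0 35') | grep -E "pos|contact|time"
python3 - <<'E'
from h import *
save('wrist','w3.png'); im=save('side','s3.png'); cv2.imwrite('pics/s3c.png',cv2.resize(im[100:280,220:460,::-1],None,fx=3,fy=3))
E
```

```text
time: 6.45
tool_pos: [597.5, -104.6, 78.0]
contact_force: [0.6, -9.2, -1.5]
time: 6.7
tool_pos: [597.4, -104.4, 82.4]
contact_force: [0.5, -7.1, -0.0]
time: 6.95
tool_pos: [597.4, -103.8, 87.0]
contact_force: [-0.4, -8.3, 0.9]
```

View pics/s3c.png

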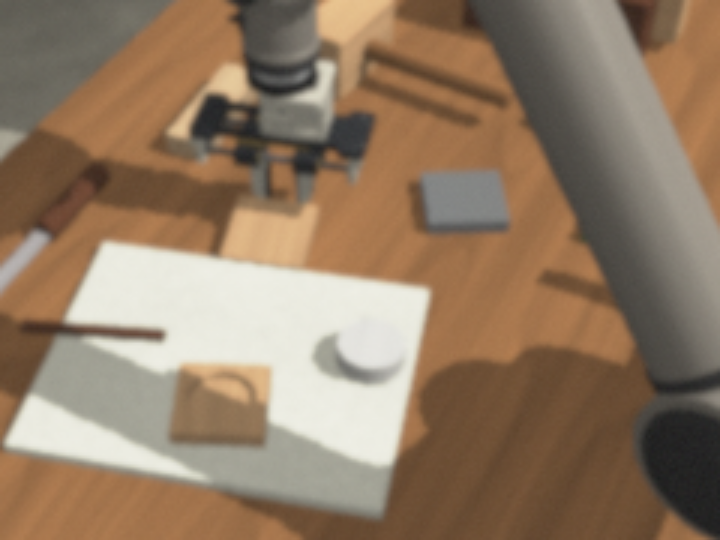

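The force stays at about 8 N with the tips at 21 mm, above the dish's 16 mm thickness, so its near side is rising. I'll continue along the arc.

```bash
(python3 -m creep '-0.0001 0.0004 0.0031 0 0 0 35;-0.0001 0.0005 0.0031 0 0 0 35;0 0 0 0 0 0 35'; python3 -m creep '-0.0001 0.0006 0.0031 0 0 0 35;-0.0002 0.0006 0.0030 0 0 0 35;0 0 0 0 0 0 35';  python3 -m creep '-0.0002 0.0008 0.0026 0 0 0 35;-0.0002 0.0008 0.0026 0 0 0 35;-0.0002 0.0008 0.0026 0 0 0 35;0 0 0 0 0 0 35') | grep -E "pos|contact|time"
```

```text
time: 7.3
tool_pos: [597.2, -102.7, 93.3]
contact_force: [0.2, -8.5, 2.1]
time: 7.55
tool_pos: [596.9, -101.3, 99.5]
contact_force: [0.3, -6.7, 1.0]
time: 7.88
tool_pos: [596.2, -98.9, 107.3]
contact_force: [1.1, -6.5, 2.1]
```

```bash
(python3 -m creep '-0.0003 0.0010 0.00255 0 0 0 35;-0.0003 0.0010 0.00255 0 0 0 35;-0.0003 0.0010 0.00255 0 0 0 35;0 0 0 0 0 0 35'; python3 -m creep '-0.0003 0.0012 0.0024 0 0 0 35;-0.0003 0.0012 0.0024 0 0 0 35;-0.0003 0.0012 0.0024 0 0 0 35;0 0 0 0 0 0 35'; python3 -m creep '-0.0004 0.0014 0.0022 0 0 0 35;-0.0004 0.0014 0.0022 0 0 0 35;-0.0004 0.0014 0.0022 0 0 0 35;0 0 0 0 0 0 35') | grep -E "pos|contact|time"; python3 - <<'E'
from h import *
im=save('side','s4.png'); cv2.imwrite('pics/s4c.png',cv2.resize(im[120:240,270:350,::-1],None,fx=5,fy=5))
E
```

```text
time: 8.22
tool_pos: [595.3, -95.8, 115.0]
contact_force: [0.1, -6.0, 2.4]
time: 8.55
tool_pos: [594.4, -92.1, 122.2]
contact_force: [-0.0, -5.7, 2.9]
time: 8.88
tool_pos: [593.2, -87.8, 129.0]
contact_force: [0.3, -5.9, 3.6]
```

View pics/s4c.png

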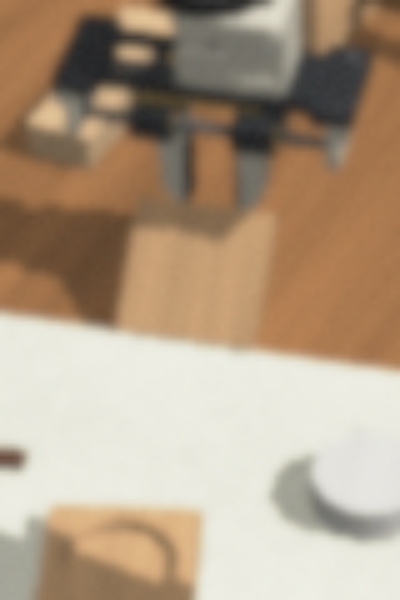

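The dish is now tilted up about 40° at the edge, its top side in contact with both fingers. The forces match the model, so I'll continue.

```bash
(python3 -m creep '-0.0005 0.0019 0.0019 0 0 0 35;-0.0005 0.0019 0.0019 0 0 0 35;-0.0005 0.0019 0.0019 0 0 0 35;0 0 0 0 0 0 35'; python3 -m creep '-0.0006 0.0022 0.0018 0 0 0 35;-0.0006 0.0022 0.0018 0 0 0 35;-0.0006 0.0022 0.0018 0 0 0 35;0 0 0 0 0 0 35'; python3 -m creep '-0.0006 0.0023 0.0015 0 0 0 35;-0.0006 0.0023 0.0015 0 0 0 35;-0.0006 0.0023 0.0015 0 0 0 35;0 0 0 0 0 0 35') | grep -E "pos|contact|time"
```

```text
time: 9.27
tool_pos: [592.0, -82.7, 135.2]
contact_force: [-0.1, -8.7, 6.4]
time: 9.6
tool_pos: [590.5, -76.8, 141.3]
contact_force: [-1.3, -11.6, 10.8]
time: 9.93
tool_pos: [588.9, -70.6, 146.6]
contact_force: [-2.5, -14.2, 14.2]
```

Force has crept up to 20 N, so I'll ease the push along the plate while continuing.

```bash
(python3 -m creep '-0.0002 0.0007 0.0019 0 0 0 35;-0.0005 0.0020 0.0022 0 0 0 35;-0.0006 0.0022 0.0020 0 0 0 35;0 0 0 0 0 0 35'; python3 -m creep '-0.0006 0.0022 0.0016 0 0 0 35;-0.0006 0.0022 0.0014 0 0 0 35;0 0 0 0 0 0 35') | grep -E "pos|contact|time"
```

```text
time: 10.27
tool_pos: [587.0, -64.4, 151.8]
contact_force: [-1.5, -8.0, 11.4]
time: 10.52
tool_pos: [585.8, -59.8, 154.8]
contact_force: [-2.4, -8.8, 12.2]
```

```bash
(python3 -m creep '-0.0005 0.0020 0.0015 0 0 0 35;-0.0006 0.0022 0.0013 0 0 0 35;-0.0006 0.0022 0.0012 0 0 0 35;0 0 0 0 0 0 35'; python3 -m creep '-0.0007 0.0025 0.0009 0 0 0 35;-0.0007 0.0025 0.0008 0 0 0 35;0 0 0 0 0 0 35') | grep -E "pos|contact|time"
```

```text
time: 10.85
tool_pos: [583.9, -53.0, 158.6]
contact_force: [-2.3, -6.0, 12.2]
time: 11.1
tool_pos: [582.5, -48.1, 160.6]
contact_force: [-3.6, -7.8, 14.4]
```

The geometry says the dish's far top corner is hooked on the board's top edge at about 75° (its bottom is about 6 mm off the bench). That's fine, since it pivots there. I'll reduce the load and carry it over the top.

```bash
(python3 -m creep '-0.0005 0.0019 0.0018 0 0 0 35;-0.0006 0.0023 0.0016 0 0 0 35;-0.0007 0.0025 0.0013 0 0 0 35;0 0 0 0 0 0 35'; python3 -m creep '-0.0007 0.0025 0.0007 0 0 0 35;-0.0007 0.0025 0.0006 0 0 0 35;0 0 0 0 0 0 35') | grep -E "pos|contact|time"
python3 - <<'E'
from h import *
save('wrist','w5.png'); im=save('side','s5.png'); cv2.imwrite('pics/s5c.png',cv2.resize(im[110:230,260:360,::-1],None,fx=5,fy=5))
E
```

```text
time: 11.43
tool_pos: [580.1, -40.2, 164.0]
contact_force: [-0.5, -3.0, 5.9]
time: 11.68
tool_pos: [578.7, -35.2, 165.3]
contact_force: [-2.3, -1.8, 7.2]
```

View pics/s5c.png

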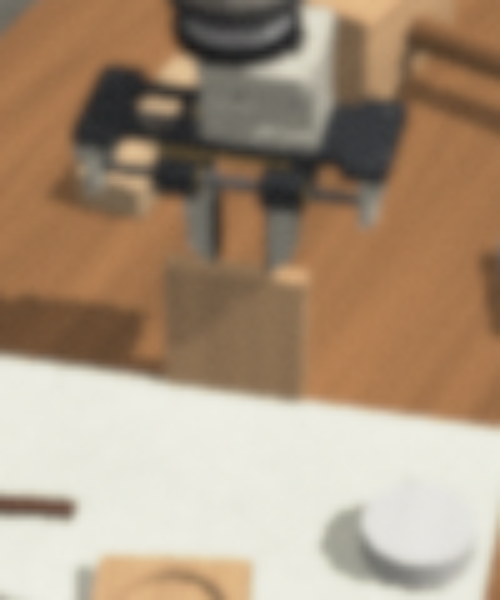

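The side view shows the dish nearly upright at the edge (165..305, 260..395), with the fingertips on its top side. I'll carry it past balance.

```bash
(python3 -m creep '-0.0007 0.0026 0.0005 0 0 0 35;-0.0007 0.0026 0.0004 0 0 0 35;-0.0007 0.0026 0.0003 0 0 0 35;-0.0007 0.0026 0.0002 0 0 0 35;0 0 0 0 0 0 35'; python3 -m creep '-0.0007 0.0026 0.0001 0 0 0 35;-0.0007 0.0026 0 0 0 0 35;-0.0007 0.0026 0 0 0 0 35;0 0 0 0 0 0 35') | grep -E "pos|contact|time"
```

```text
time: 12.2
tool_pos: [575.8, -24.8, 167.2]
contact_force: [-3.3, -2.3, 11.9]
time: 12.53
tool_pos: [573.8, -17.1, 168.0]
contact_force: [-4.3, -3.6, 16.0]
```

```bash
(python3 -m creep '-0.0007 0.0026 0.0015 0 0 0 35;-0.0007 0.0026 0.0010 0 0 0 35;-0.0007 0.0026 0 0 0 0 35;0 0 0 0 0 0 35'; python3 -m creep '-0.0007 0.0026 -0.0001 0 0 0 35;-0.0007 0.0026 -0.0003 0 0 0 35;-0.0007 0.0026 -0.0004 0 0 0 35;0 0 0 0 0 0 35'; python3 -m creep '-0.0007 0.0026 -0.0005 0 0 0 35;-0.0007 0.0026 -0.0006 0 0 0 35;0 0 0 0 0 0 35') | grep -E "pos|contact|time"
python3 - <<'E'
from h import *
im=save('side','s6.png'); cv2.imwrite('pics/s6c.png',cv2.resize(im[110:250,240:370,::-1],None,fx=4,fy=4))
E
```

```text
time: 12.87
tool_pos: [571.5, -8.6, 168.6]
contact_force: [-2.5, -1.1, 7.3]
time: 13.2
tool_pos: [569.4, -0.7, 168.1]
contact_force: [-2.5, 0.1, 10.7]
time: 13.45
tool_pos: [568.0, 4.6, 167.3]
contact_force: [-4.6, 0.7, 12.4]
```

View pics/s6c.png

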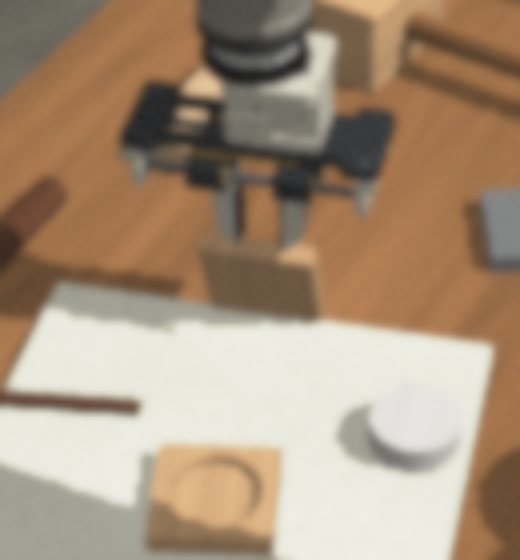

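The dish leans past vertical toward the board (about 110°, balance at about 100°). I'll lift the fingers clear to let it fall onto the board.

```bash
python3 -m creep '0 0 0.004 0 0 0 35;0.0005 -0.002 0.008 0 0 0 35;0.002 -0.006 0.015 0 0 0 35;0.005 -0.02 0.03 0 0 0 35;0.007 -0.025 0.03 0 0 0 35;0.007 -0.025 0.02 0 0 0 35;0 0 0 0 0 0 35;0 0 0 0 0 0 35'
python3 -m creep '0.01 -0.035 0.01 0 0 0 35;0.01 -0.035 0 0 0 0 35;0 0 0 0 0 0 35;0 0 0 0 0 0 35'
python3 - <<'E'
from h import *
a=save('wrist','w7.png'); b=save('side','s7.png')
cv2.imwrite('pics/f.png',np.hstack([cv2.resize(b[110:270,220:420,::-1],(500,400)),a[:200,170:470,::-1].repeat(2,0)[:, ::1]])[:,:800])
E
```

```text
time: 14.17
tool_pos: [590.2, -75.5, 274.0]
tcp_rot: [3.139, 0.001, 1.833]
contact_force: [-0.9, -0.2, -0.5]
grip_width: 32.3
finger_force: 0.0
time: 14.5
tool_pos: [609.3, -144.7, 281.1]
tcp_rot: [-3.139, -0.002, 1.833]
contact_force: [-0.4, 0.1, 0.5]
grip_width: 32.1
finger_force: 0.0
```

View pics/f.png

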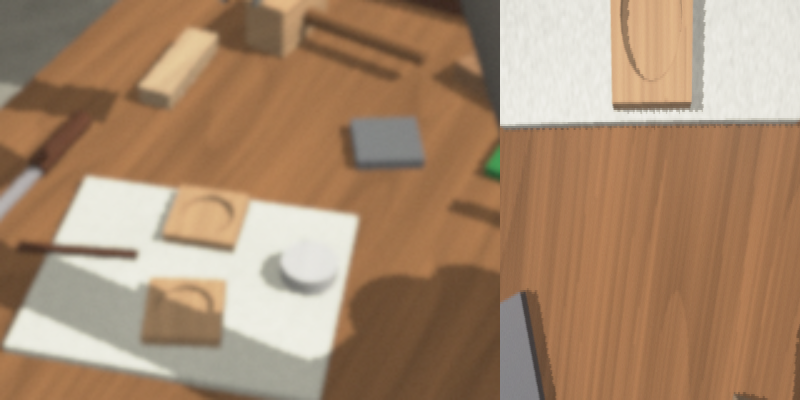

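The dish lies flat on the board, hollow up (side view 165..248, 185..248), clear of the tin, pencil and second dish. Nothing else has moved, and the tool is free. I'll hand it in.

```bash
python3 -m creep '0 0 0 0 0 0 35;0 0 0 0 0 0 35;0 0 0 0 0 0 35;0 0 0 0 0 0 35;0 0 0 0 0 0 35;0 0 0 0 0 0 35' | head -1; python3 -c "
from plant import order; print(order.close_job())"
```

```text
time: 15.1
the job is handed in; nothing more can be done
None
```

The dish was pushed to the board's edge, tipped up and flipped without being picked up; it now lies flat, hollow side up on the board, nothing else appeared moved in the last pictures, and the job was handed in at about 15 s.

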